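# Clamp the filter housing lid evenly, crosswise in two passes

### The job

Clamp the lid of the pressure filter housing down evenly. Working crosswise - the red knob first, then the one straight across from it, then the remaining two in either order - turn each knob clockwise until its white pointer is at its yellow dot; only when all four are there, go round once more (again red, then across, then the other two) and turn each fully home against its stop at the green dot. Leave the bottle and glassware around the housing undisturbed, and let go at the end.

Things in the scene. Friction and masses are not known exactly. Their poses are not given: they have to be found in the camera images.
- knob_red_grip (a point): Middle of a clamp knob's upright bar (the only red knob, the first to turn). Bar 40 mm long, 10 thick, 30 high, edges rounded 3 mm; its underside is 14 mm and this point 29 mm above the lid's top. The point lies on the knob's vertical axis and turns with it: x along the bar to the end with the white pointer stripe, y across, z up.
- knob_red (a joint): Turn of that knob (rad), growing clockwise seen from above. 0 loose; 0.8 pointer at the yellow dot, towards the lid's centre (within 0.25 counts); 1.6 fixed stop, pointer at the green dot (over 1.45 is tight). Starts at 0 to 0.35. Friction of 0.08 N m holds it where it is left; it does not rise or sink.
- knob_left_grip (a point): Middle of a clamp knob's upright bar (black, a quarter of the circle counter-clockwise (seen from above) from the red one). Bar 40 mm long, 10 thick, 30 high, edges rounded 3 mm; its underside is 14 mm and this point 29 mm above the lid's top. The point lies on the knob's vertical axis and turns with it: x along the bar to the end with the white pointer stripe, y across, z up.
- knob_left (a joint): Turn of that knob (rad), growing clockwise seen from above. 0 loose; 0.8 pointer at the yellow dot, towards the lid's centre (within 0.25 counts); 1.6 fixed stop, pointer at the green dot (over 1.45 is tight). Starts at 0 to 0.35. Friction of 0.08 N m holds it where it is left; it does not rise or sink.
- knob_across_grip (a point): Middle of a clamp knob's upright bar (black, straight across the lid from the red one). Bar 40 mm long, 10 thick, 30 high, edges rounded 3 mm; its underside is 14 mm and this point 29 mm above the lid's top. The point lies on the knob's vertical axis and turns with it: x along the bar to the end with the white pointer stripe, y across, z up.
- knob_across (a joint): Turn of that knob (rad), growing clockwise seen from above. 0 loose; 0.8 pointer at the yellow dot, towards the lid's centre (within 0.25 counts); 1.6 fixed stop, pointer at the green dot (over 1.45 is tight). Starts at 0 to 0.35. Friction of 0.08 N m holds it where it is left; it does not rise or sink.
- knob_right_grip (a point): Middle of a clamp knob's upright bar (black, a quarter of the circle clockwise (seen from above) from the red one). Bar 40 mm long, 10 thick, 30 high, edges rounded 3 mm; its underside is 14 mm and this point 29 mm above the lid's top. The point lies on the knob's vertical axis and turns with it: x along the bar to the end with the white pointer stripe, y across, z up.
- knob_right (a joint): Turn of that knob (rad), growing clockwise seen from above. 0 loose; 0.8 pointer at the yellow dot, towards the lid's centre (within 0.25 counts); 1.6 fixed stop, pointer at the green dot (over 1.45 is tight). Starts at 0 to 0.35. Friction of 0.08 N m holds it where it is left; it does not rise or sink.
- lid_centre (a point): Centre of the lid's top face, 133 mm above the bench. Round steel filter housing fixed to the bench, foot 184 mm and steel lid 180 mm across, at any yaw; sight glass 52 mm across, 8 mm high at the centre. Four knobs on a 70 mm radius, 99 mm between neighbours. z up; the red knob lies 45 degrees counter-clockwise from the x axis.
- flask: Bystander: volumetric flask with blue stopper, 62 mm wide, 179 mm high, loose, standing near the housing (its axis 0.22 to 0.35 m from the lid's centre). Origin at the centre of its underside, z up.
- brown_bottle: Bystander: brown reagent bottle with black cap, 66 mm wide, 146 mm high, loose, standing near the housing (its axis 0.22 to 0.35 m from the lid's centre). Origin at the centre of its underside, z up.
- cylinder_glass: Bystander: clear measuring cylinder, 62 mm wide at the foot, 229 mm high, loose, standing near the housing (its axis 0.22 to 0.35 m from the lid's centre). Origin at the centre of its underside, z up.
- beaker: Bystander: clear beaker, 74 mm wide, 93 mm high, loose, standing near the housing (its axis 0.14 to 0.16 m from the lid's centre). Origin at the centre of its underside, z up.

How it is judged (in metres and radians):
On the way, in this order (a step that is already met when the one before it is completed fails the run):
1. first pass: the red knob is at its yellow dot, the others still loose (value of joint knob_red between 0.55 and 1.05 rad and value of joint each of knob_across, knob_left, knob_right below 0.5 rad), for 0.2 s.
2. then the knob across from it is at its yellow dot, the two side knobs still loose (value of joint knob_red between 0.55 and 1.05 rad and value of joint knob_across between 0.55 and 1.05 rad and value of joint each of knob_left, knob_right below 0.5 rad), for 0.2 s.
3. then one of the two side knobs is at its yellow dot, the other still loose (value of joint knob_red between 0.55 and 1.05 rad and value of joint knob_across between 0.55 and 1.05 rad and ((value of joint knob_left between 0.55 and 1.05 rad and value of joint knob_right below 0.5 rad) or (value of joint knob_right between 0.55 and 1.05 rad and value of joint knob_left below 0.5 rad))), for 0.2 s.
4. then all four knobs are at their yellow dots (value of joint knob_red between 0.55 and 1.05 rad and value of joint knob_left between 0.55 and 1.05 rad and value of joint knob_across between 0.55 and 1.05 rad and value of joint knob_right between 0.55 and 1.05 rad), for 0.2 s.
5. second pass: the red knob is tight, the others still at yellow (value of joint knob_red above 1.45 rad and value of joint knob_across between 0.55 and 1.05 rad and value of joint knob_left between 0.55 and 1.05 rad and value of joint knob_right between 0.55 and 1.05 rad), for 0.2 s.
6. then the knob across is tight too, the side knobs still at yellow (value of joint each of knob_red, knob_across above 1.45 rad and value of joint knob_left between 0.55 and 1.05 rad and value of joint knob_right between 0.55 and 1.05 rad), for 0.2 s.
7. then one side knob is tight, the other still at yellow (value of joint each of knob_red, knob_across above 1.45 rad and ((value of joint knob_left above 1.45 rad and value of joint knob_right between 0.55 and 1.05 rad) or (value of joint knob_right above 1.45 rad and value of joint knob_left between 0.55 and 1.05 rad))), for 0.2 s.
At the end, for the whole second after the job is handed in: all four knobs are turned to their stops (above 1.45 of 1.6 rad) and released; flask, bottle, cylinder and beaker stand upright within 30 mm of where they were (value of joint each of knob_red, knob_left, knob_across, knob_right above 1.45 rad and contact force between the fingers and housing below 0.1 N and distance of each of flask, brown_bottle, cylinder_glass, beaker from where it was at the start of the episode below 0.03 m and angle between each of flask, brown_bottle, cylinder_glass, beaker's own z axis and vertical below 0.3 rad); the robot touches nothing.
It fails at once if a knob is turned well past its yellow dot (over 1.2 rad) while another has not reached its own (under 0.55 rad) (value of joint any of knob_red, knob_left, knob_across, knob_right above 1.2 rad and value of joint any of knob_red, knob_left, knob_across, knob_right below 0.55 rad).
It fails at once if the flask is moved more than 30 mm or tipped (distance of flask from where it was at the start of the episode above 0.03 m or angle between flask's own z axis and vertical above 0.3 rad).
It fails at once if the brown bottle is moved more than 30 mm or tipped (distance of brown_bottle from where it was at the start of the episode above 0.03 m or angle between brown_bottle's own z axis and vertical above 0.3 rad).
It fails at once if the cylinder glass is moved more than 30 mm or tipped (distance of cylinder_glass from where it was at the start of the episode above 0.03 m or angle between cylinder_glass's own z axis and vertical above 0.3 rad).
It fails at once if the beaker is moved more than 30 mm or tipped (distance of beaker from where it was at the start of the episode above 0.03 m or angle between beaker's own z axis and vertical above 0.3 rad).
It also fails if it takes over 72 s, if anything falls off the work surface, if the arm or the gripper's body presses on something with over 40 N, if the wrist force passes 120 N, or if a joint passes its speed limit or range.

### The arm

A 6-joint arm with a two-finger parallel gripper is mounted at the origin on a cart in front of the work surface, level with it; the furniture and walls round the work are solid. World frame = base frame: x ahead of the robot, y to its left, z up, the work surface at z = 0. Lengths are in mm, angles in rad, forces in N, time in s.
With the tool pointing down it reaches from about 300 to 875 mm from the base axis. Payload 6.4 kg.
Tool frame: the origin (TCP) lies on the mounting face of the last link; the fingertips stand 173 mm ahead of it and the grasp point (between the pads) lies 155 mm ahead of it; z points along the fingers, y is the line along which they close (so a half turn about z gives the same grasp; the last joint's range is limited). The gripper opens to 85 mm and grips with 20 to 120 N. Pads are 22 mm wide; open, the fingers measure 114 mm over their backs; the gripper's body (76 mm by 85 mm) begins 54 mm behind the grasp point. The pads swing forward as they close: fully open they stand 13 mm farther back than shut.
Start: joints at [0.993, 0.181, 1.607, -0, 1.354, -0.206], TCP at [208.884, 535.733, 404.688] pointing down, gripper open.
Joint ranges: [-2.99, 2.99], [-0.89, 2.07], [0.3, 2.58], [-1.14, 4.28], [0, 2.63], [-3.12, 3.12]. Speed limits (rad/s): [2.57, 2.57, 3.01, 3.14, 3.14, 3.14].

### API

Orientations are given as a unit quaternion [x, y, z, w].
In Python, from station import manip, vision, job gives the robot as it stands.
- The arm moves only by the tool jog_arm, never from a script. Its argument "moves" is a list of rows, each an object with "fingers": the opening, from 0 (shut) to 1 (fully open); "offset": the shift along the tool's x, y, z in mm, a list of three; "twist": the turn about the tool's z in rad. A call has 1 to 20 rows; each row is the pose to reach, as a shift and turn from the pose commanded when the call began, along the tool's axes at that moment; what a row does not reach only later rows make up. A row lasts 1/8 s, in which the tool goes at most 62.5 mm and 10.7 degrees, less where a joint would pass 70% of its speed; a pose out of reach is approached as far as the arm can. A call with a gripper value outside its range is refused whole. The fingers move at their own pace and stop on an object; "squeeze" is the grip in N (left out, the last holds). Time passes only in rows, so rows that repeat a pose let the fingers close. It gives the time, the measured TCP pose, the force, the opening and the grip force at its end, in the units of the state.
- manip.state(): the state, without advancing time (a new reading comes with each control period).
- vision.grab_frame(name): name is "side" or "top" or "wrist"; returns a dict with "pixels" (420x560x3 uint8, blue, green, red), "depth" (420x560 float32, mm along the optical axis (not along the pixel's ray), 0 where there is no reading), "fx", "fy", "cx", "cy" (pixels), "R" (3x3) and "t" (3): a world point X has camera coordinates R X + t. Camera axes: x right, y down, z forward; pixel columns grow to the right and rows downward; lengths in mm; the calibration is good to about 2 mm. The wrist camera is an equidistant fisheye: a pixel r from the principal point sees the ray r / f radians off the axis. A picture is of the moment at which its call begins.
- job.finish_job(): hands the job in; it is judged then, once.
The state is a dict: "t": time; "joints": joint angles; "joint_velocities": joint speeds; "joint_efforts": joint torques, N m; "ee_pos": TCP position; "eef_rot": TCP orientation; "force": force on the tool from outside, world axes, zero at the start; "wrist_torque": the same for the moment, N m; "finger_gap": opening from 0.0 (shut) to 1.0 (fully open); "grasp_force": force on a finger pad.
Only numpy, scipy, OpenCV 4.12 (cv2) and the standard library are available. Lean on these libraries where they do the work, as an engineer would, in place of code of your own. Each camera call takes 0.05 s, during which the arm holds its last target. There are 200 camera calls.

## Working session

There is one attempt and no reset: what is moved stays moved. The work goes in short steps, Python scripts to look and compute and a tool call to move; the robot and the scene stay as the last step left them, time stands still between calls to the robot, and variables do not carry over. Pictures are saved under pics/ and viewed, at most 10 in all, crops included, and the job is handed in when it is done.

Besides the shell and the picture viewer there is one more tool, called after "Request:" by a JSON object that holds its "api" and its "payload", one argument or row to a line. jog_arm: Moves the arm, as the interface text tells. Its arguments: {"type":"object","properties":{"moves":{"type":"array"},"squeeze":{"type":"number"}},"required":["moves"]}

```bash
mkdir -p pics
cat > h.py <<'E'
from station import manip, vision, job
import numpy as np, cv2
def ray_plane(f,u,v,z):
    d=np.array([(u-f["cx"])/f["fx"],(v-f["cy"])/f["fy"],1.0])
    R=np.array(f["R"]);t=np.array(f["t"]); C=-R.T@t; w=R.T@d
    return C+w*(z-C[2])/w[2]
def proj(f,X):
    c=np.array(f["R"])@np.array(X,float)+np.array(f["t"]); return f["fx"]*c[0]/c[2]+f["cx"],f["fy"]*c[1]/c[2]+f["cy"]
E
python3 - <<'E'
from h import *
f=vision.grab_frame("top"); cv2.imwrite("pics/top0.png",f["pixels"])
import pickle; pickle.dump(f,open("top0.pkl","wb"))
g=vision.grab_frame("side"); cv2.imwrite("pics/side0.png",g["pixels"]); pickle.dump(g,open("side0.pkl","wb"))
print({k:f[k] for k in("fx","cx","cy","R","t")}); print(-np.array(f["R"]).T@f["t"]); print(manip.state())
E
```

```text
{'fx': 485.96588674559456, 'cx': 279.73166724702094, 'cy': 213.92564305336762, 'R': array([[ 0.01633796, -0.99986315, -0.00259837],
       [-0.98855742, -0.01576337, -0.15001912],
       [ 0.14995763,  0.00501965, -0.98867968]]), 't': array([-103.86943806,  554.80013685, 1320.30206491])}
[ 352.1594377  -101.73715875 1388.31656174]
{'t': 0.1, 'joints': array([ 9.92725557e-01,  1.81496960e-01,  1.60790591e+00,  4.32259918e-05,
        1.35379610e+00, -2.06320969e-01]), 'joint_velocities': array([-1.79019188e-04,  4.22222238e-04, -3.05175535e-04, -4.50263620e-05,
        3.33463101e-04,  6.45640734e-04]), 'joint_efforts': array([ 4.43439376e-04, -4.45878267e+01, -3.52235699e+01, -1.84131463e-04,
        4.29120482e-03,  2.64191851e-05]), 'ee_pos': array([208.73144283, 535.53740111, 403.85804515]), 'eef_rot': array([ 1.84810964e-01,  9.82773759e-01, -7.34110630e-04, -3.26482166e-04]), 'force': array([-0.22665511,  0.91124438,  0.18829624]), 'wrist_torque': array([-0.00410472,  0.00860525, -0.00825785]), 'grasp_force': 0.0, 'finger_gap': 1.0037678031902415}
```

View pics/top0.png

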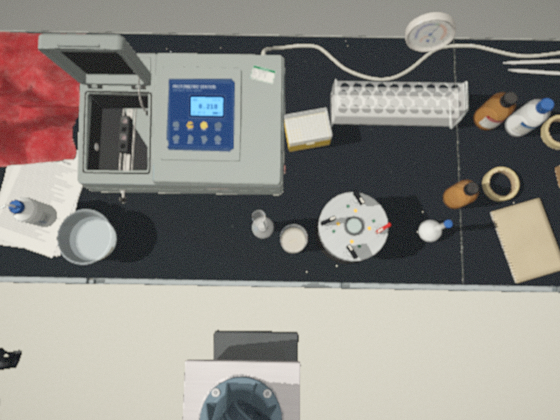

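The top view shows the housing at about (354,227) with the red knob at (383,229). The beaker is at (293,238), the cylinder at (262,224), the flask at (432,231) and the brown bottle at (460,193).

Run:
```python
from h import *
import pickle
f=pickle.load(open("top0.pkl","rb")); p=f["pixels"]
cv2.imwrite("pics/crop0.png",cv2.resize(p[180:275,275:475],None,fx=4,fy=4,interpolation=cv2.INTER_CUBIC))
h=cv2.cvtColor(p,cv2.COLOR_BGR2HSV)
print("lid guess",ray_plane(f,354,227,133))
roi=np.zeros(p.shape[:2],np.uint8); cv2.circle(roi,(354,227),42,1,-1)
red=((h[...,0]<8)|(h[...,0]>172))&(h[...,1]>120)&(h[...,2]>80)&(roi>0)
v,u=np.nonzero(red); print("red",u.mean(),v.mean(),len(u),ray_plane(f,u.mean(),v.mean(),170))
d=f["depth"]; m=((roi>0)&(d>0))
vv,uu=np.nonzero(m); R=f["R"];t=f["t"]
c=np.stack([(uu-f["cx"])/f["fx"]*d[m],(vv-f["cy"])/f["fy"]*d[m],d[m]],1); X=(c-t)@R
s=(abs(X[:,2]-133)<10); 
(x,y),r=cv2.minEnclosingCircle(X[s][:,:2].astype(np.float32)); print("lid circ",x,y,r,np.median(X[s][:,2]),s.sum())
```

```text
lid guess [ 511.24734701 -289.07756098  133.        ]
red 387.1764705882353 225.58823529411765 34 [ 511.49111717 -367.30745367  170.        ]
lid circ 515.808837890625 -286.5675354003906 90.26714324951172 133.93578050135716 3228
```

View pics/crop0.png

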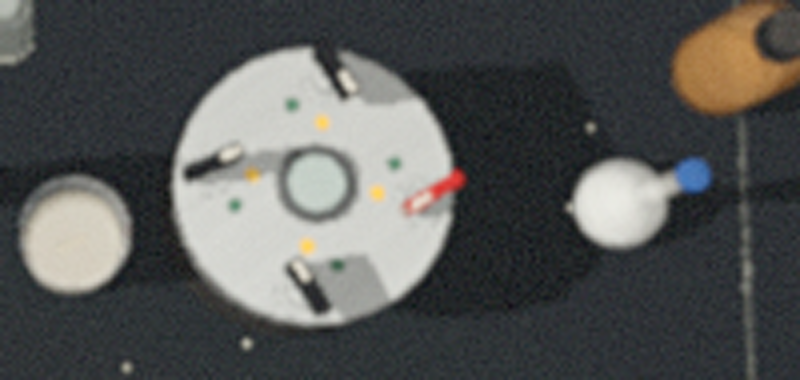

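Run:
```python
from h import *
import pickle
f=pickle.load(open("top0.pkl","rb")); p=f["pixels"]
h=cv2.cvtColor(p,cv2.COLOR_BGR2HSV)
roi=np.zeros(p.shape[:2],np.uint8); cv2.circle(roi,(354,226),30,1,-1)
m=((h[...,0]>15)&(h[...,0]<32)&(h[...,1]>90)&(h[...,2]>130)&(roi>0)).astype(np.uint8)
n,l,s,c=cv2.connectedComponentsWithStats(m)
P=[]
for i in range(1,n):
    if s[i,4]>=4: P.append(ray_plane(f,*c[i],133)[:2]); print(c[i].round(1),s[i,4],P[-1].round(1))
P=np.array(P);C=P.mean(0); d=P-C
print("C",C,np.linalg.norm(d,axis=1),np.degrees(np.arctan2(d[:,1],d[:,0])))
# bars from crop pixels at z=177: (tail, pointer end)
for n,a,b in[("red",(463,177),(408,208)),("across",(187,175),(240,152)),("left",(321,50),(350,93)),("right",(320,307),(293,263))]:
    A=ray_plane(f,275+a[0]/4-.4,180+a[1]/4-.4,177)[:2];B=ray_plane(f,275+b[0]/4-.4,180+b[1]/4-.4,177)[:2]
    M=(A+B)/2;D=B-A;print(n,M.round(1),np.linalg.norm(D).round(1),"head",np.degrees(np.arctan2(D[1],D[0])).round(1),"rad",np.linalg.norm(M-C).round(1),"az",np.degrees(np.arctan2(*(M-C)[::-1])).round(1))
```

```text
[355.1 210.1] 8 [ 555.8 -292.3]
[337.7 223.1] 9 [ 520.8 -246.6]
[369.1 227.9] 8 [ 509.6 -328.4]
[351.3 241. ] 7 [ 474.6 -281.8]
C [ 515.17779888 -287.27957674] [40.88519505 41.03461819 41.46821313 40.94168566] [ -7.06736724  82.16544485 -97.75165804 172.32481848]
red [ 505.  -356.4] 40.2 head 120.1 rad 69.9 az -98.3
across [ 521.2 -217.2] 36.6 head -65.6 rad 70.3 az 85.1
left [ 581.2 -294.3] 32.9 head -146.5 rad 66.4 az -6.1
right [ 445.7 -275.2] 31.8 head 31.5 rad 70.5 az 170.1
```

```bash
cat >> h.py <<'E'
C=np.array([515.2,-287.3])
AZ=-97.6
K={n:(C+70*np.array([np.cos(np.radians(AZ+a)),np.sin(np.radians(AZ+a))]),AZ+a+180) for n,a in dict(red=0,left=90,across=180,right=-90).items()}
def rel(x,y,z,head):
    s=manip.state(); q=s["eef_rot"]; from scipy.spatial.transform import Rotation as Ro
    R=Ro.from_quat(q).as_matrix(); h0=np.degrees(np.arctan2(R[1,0],R[0,0]))
    dh=(h0-head+180)%360-180
    print("t",round(s["t"],2),"pos",s["ee_pos"].round(1),"h0",round(h0,1),"tilt",R[:,2].round(3),"-> offset",(R.T@(np.array([x,y,z])-s["ee_pos"])).round(1),"twist",round(np.radians(dh),3),"j6",s["joints"][5].round(2))
E
python3 - <<'E'
from h import *
print(K)
rel(208.7,535.5,520,158.7)
rel(505.9,-356.7,450,120)
E
```

```text
{'red': (array([ 505.94205268, -356.68508782]), 82.4), 'left': (array([ 584.58508782, -296.55794732]), 172.4), 'across': (array([ 524.45794732, -217.91491218]), 262.4), 'right': (array([ 445.81491218, -278.04205268]), -7.599999999999994)}
t 0.1 pos [208.7 535.5 403.9] h0 158.7 tilt [-0.001 -0.001 -1.   ] -> offset [ 1.000e-01 -2.000e-01 -1.161e+02] twist -0.0 j6 -0.21
t 0.1 pos [208.7 535.5 403.9] h0 158.7 tilt [-0.001 -0.001 -1.   ] -> offset [-601.  -723.4  -45.2] twist 0.675 j6 -0.21
```

Request:
{"api": "jog_arm", "payload": {
  "moves": [
    {"fingers": 1,"offset": [0,0,-60],"twist": 0},
    {"fingers": 1,"offset": [0,0,-116],"twist": 0},
    {"fingers": 0.6,"offset": [-601,-723,-116],"twist": 0.675},
    {"fingers": 0.6,"offset": [-601,-723,-116],"twist": 0.675},
    {"fingers": 0.6,"offset": [-601,-723,-116],"twist": 0.675},
    {"fingers": 0.6,"offset": [-601,-723,-116],"twist": 0.675},
    {"fingers": 0.6,"offset": [-601,-723,-116],"twist": 0.675},
    {"fingers": 0.6,"offset": [-601,-723,-116],"twist": 0.675},
    {"fingers": 0.6,"offset": [-601,-723,-116],"twist": 0.675},
    {"fingers": 0.6,"offset": [-601,-723,-116],"twist": 0.675},
    {"fingers": 0.6,"offset": [-601,-723,-116],"twist": 0.675},
    {"fingers": 0.6,"offset": [-601,-723,-116],"twist": 0.675},
    {"fingers": 0.6,"offset": [-601,-723,-116],"twist": 0.675},
    {"fingers": 0.6,"offset": [-601,-723,-116],"twist": 0.675},
    {"fingers": 0.6,"offset": [-601,-723,-116],"twist": 0.675},
    {"fingers": 0.6,"offset": [-601,-723,-116],"twist": 0.675},
    {"fingers": 0.6,"offset": [-601,-723,-116],"twist": 0.675},
    {"fingers": 0.6,"offset": [-601,-723,-116],"twist": 0.675},
    {"fingers": 0.6,"offset": [-601,-723,-116],"twist": 0.675},
    {"fingers": 0.6,"offset": [-601,-723,-116],"twist": 0.675}
  ],
  "squeeze": 60
}}

```text
t: 2.6
ee_pos: [506.1, -355.0, 521.2]
eef_rot: [0.499, 0.866, 0.0, 0.0]
force: [-0.4, 0.6, -0.2]
finger_gap: 0.597
grasp_force: 0.0
```

Run:
```python
from h import *
rel(505.9,-356.7,420,120)
f=vision.grab_frame("wrist"); import pickle; pickle.dump(f,open("w1.pkl","wb")); cv2.imwrite("pics/w1.png",f["pixels"])
print(f["fx"],f["cx"],f["cy"],-np.array(f["R"]).T@f["t"])
```

```text
t 2.6 pos [ 506.1 -355.   521.2] h0 120.1 tilt [ 0. -0. -1.] -> offset [ -1.4  -1.  101.2] twist 0.001 j6 -1.33
325.19226210127806 284.4408625945159 212.76292154660055 [ 467.79948735 -287.79651545  491.40885195]
```

View pics/w1.png

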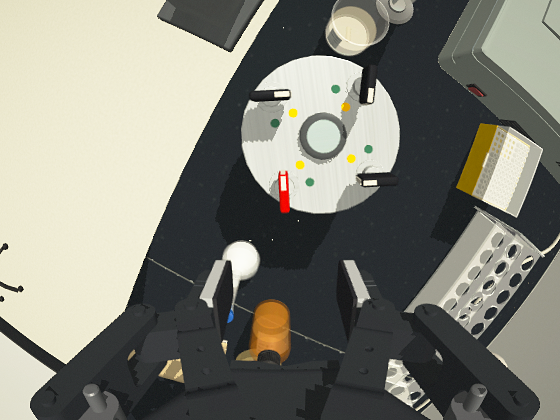

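The wrist view shows the red bar from (282,172) at its pointer end to (286,212). The yellow dots are at (293,113), (346,107), (351,159) and (300,165), and the lid and bystanders are undisturbed.

```bash
cat >> h.py <<'E'
def wray(f,u,v,z):
    du,dv=u-f["cx"],v-f["cy"]; r=np.hypot(du,dv); th=r/f["fx"]
    d=np.array([np.sin(th)*du/r,np.sin(th)*dv/r,np.cos(th)])
    R=np.array(f["R"]); Cc=-R.T@np.array(f["t"]); w=R.T@d
    return (Cc+w*(z-Cc[2])/w[2])[:2]
def wknobs(f):
    """knob angles (rad) from the white stripes on the bars' tops, wrist view"""
    p=f["pixels"]; h=cv2.cvtColor(p,cv2.COLOR_BGR2HSV)
    m=((h[...,0]>20)&(h[...,0]<34)&(h[...,1]>150)&(h[...,2]>150)).astype(np.uint8)
    n,l,s,c=cv2.connectedComponentsWithStats(m); P=[]
    for i in range(1,n):
        if s[i,4]>=8:
            X=wray(f,*c[i],133)
            if np.linalg.norm(X-C)<60: P.append(X)
    P=np.array(P); d=P-P.mean(0); print("yellow",P.round(1).tolist(),"mean",P.mean(0).round(1),np.degrees(np.arctan2(d[:,1],d[:,0])).round(1))
E
python3 - <<'E'
from h import *
import pickle
f=pickle.load(open("w1.pkl","rb")); wknobs(f)
for n,a,b in[("red",(286,212),(282.5,172)),("across",(370,67),(369,102)),("left",(397,180),(359,180)),("right",(250,95),(291,95))]:
    A=wray(f,*a,177);B=wray(f,*b,177);M=(A+B)/2;D=B-A
    hd=np.degrees(np.arctan2(D[1],D[0])); print(n,M.round(1),np.linalg.norm(D).round(1),hd.round(1),"q",round(.8-np.radians((hd-K[n][1]+180)%360-180),2),"err",(M-K[n][0]).round(1))
g=pickle.load(open("top0.pkl","rb"))
for n,u,v,z in(("flask",430,231,30),("brown",455,195,60),("beaker",293,240,80),("cyl",262,228,100)):print(n,ray_plane(g,u,v,z)[:2].round())
E
```

```text
yellow [[520.3, -246.1], [474.4, -281.9], [556.2, -291.9], [510.3, -327.7]] mean [ 515.3 -286.9] [ 83. 173.  -7. -97.]
red [ 506.3 -354.5] 41.2 125.0 q 0.06 err [0.3 2.2]
across [ 523.1 -219.1] 35.0 -61.0 q 0.16 err [-1.4 -1.2]
left [ 581.9 -295.1] 40.7 -148.8 q 0.12 err [-2.7  1.5]
right [ 446.9 -278.2] 39.0 29.5 q 0.15 err [ 1.1 -0.2]
flask [ 516. -518.]
brown [ 615. -581.]
beaker [ 480. -132.]
cyl [509. -48.]
```

Request:
{"api": "jog_arm", "payload": {
  "moves": [
    {"fingers": 0.5,"offset": [0,0,60],"twist": 0},
    {"fingers": 0.5,"offset": [0,0,120],"twist": 0},
    {"fingers": 0.5,"offset": [0,0,130],"twist": 0},
    {"fingers": 0.5,"offset": [0,0,130],"twist": 0}
  ]
}}

```text
t: 3.15
ee_pos: [506.5, -355.9, 392.3]
eef_rot: [0.5, 0.866, -0.0, 0.001]
force: [0.3, -1.3, 0.8]
finger_gap: 0.495
grasp_force: 0.0
```

```bash
sed -i 's/^C=np.*/C=np.array([515.3,-287.0])/; s/^AZ=.*/AZ=-97.0/' h.py
python3 - <<'E'
from h import *
rel(*K["red"][0],318,122)
E
```

```text
t 3.15 pos [ 506.5 -355.9  392.3] h0 120.1 tilt [ 0.001 -0.001 -1.   ] -> offset [-0.5 -0.1 74.3] twist -0.034 j6 -1.33
```

Request:
{"api": "jog_arm", "payload": {
  "moves": [
    {"fingers": 0.5,"offset": [0,0,40],"twist": -0.03},
    {"fingers": 0.5,"offset": [0,0,74],"twist": -0.03},
    {"fingers": 0.5,"offset": [0,0,74],"twist": -0.03},
    {"fingers": 0,"offset": [0,0,74],"twist": -0.03},
    {"fingers": 0,"offset": [0,0,74],"twist": -0.03},
    {"fingers": 0,"offset": [0,0,74],"twist": -0.03},
    {"fingers": 0,"offset": [0,0,74],"twist": -0.03},
    {"fingers": 0,"offset": [0,0,74],"twist": -0.03}
  ]
}}

```text
t: 4.15
ee_pos: [506.8, -357.5, 320.9]
eef_rot: [0.487, 0.874, -0.001, 0.003]
force: [-2.8, -0.7, 6.6]
finger_gap: 0.107
grasp_force: 59.6
```

Request:
{"api": "jog_arm", "payload": {
  "moves": [
    {"fingers": 0,"offset": [0,0,0],"twist": 0.15},
    {"fingers": 0,"offset": [0,0,0],"twist": 0.3},
    {"fingers": 0,"offset": [0,0,0],"twist": 0.45},
    {"fingers": 0,"offset": [0,0,0],"twist": 0.6},
    {"fingers": 0,"offset": [0,0,0],"twist": 0.7},
    {"fingers": 0,"offset": [0,0,0],"twist": 0.7},
    {"fingers": 0,"offset": [0,0,0],"twist": 0.7},
    {"fingers": 0,"offset": [0,0,0],"twist": 0.7}
  ]
}}

```text
t: 5.15
ee_pos: [506.4, -357.6, 320.9]
eef_rot: [0.757, 0.654, -0.001, 0.003]
force: [-4.5, -1.0, 7.3]
finger_gap: 0.108
grasp_force: 59.5
```

Run:
```python
from h import *
rel(*K["red"][0],318,83); s=manip.state(); print(s["force"],s["wrist_torque"])
```

```text
t 5.15 pos [ 506.4 -357.6  320.9] h0 81.6 tilt [ 0.002 -0.005 -1.   ] -> offset [1.2 0.2 2.9] twist -0.024 j6 -0.66
[-4.50282015 -1.03807713  7.26797871] [-0.244224    0.9114358  -0.07504746]
```

Request:
{"api": "jog_arm", "payload": {
  "moves": [
    {"fingers": 0.5,"offset": [0,0,0],"twist": 0},
    {"fingers": 0.5,"offset": [0,0,0],"twist": 0},
    {"fingers": 0.5,"offset": [0,0,0],"twist": 0},
    {"fingers": 0.5,"offset": [0,0,0],"twist": 0},
    {"fingers": 0.5,"offset": [0,0,-40],"twist": 0},
    {"fingers": 0.5,"offset": [0,0,-100],"twist": 0},
    {"fingers": 0.5,"offset": [0,0,-140],"twist": 0},
    {"fingers": 0.5,"offset": [0,0,-140],"twist": 0},
    {"fingers": 0.5,"offset": [0,0,-140],"twist": 0}
  ]
}}

```text
t: 6.28
ee_pos: [506.0, -356.0, 455.7]
eef_rot: [0.757, 0.654, -0.0, -0.001]
force: [-0.2, -0.0, -0.4]
finger_gap: 0.502
grasp_force: 0.0
```

Run:
```python
from h import *
rel(*K["across"][0],400,263+34+180)
f=vision.grab_frame("wrist"); import pickle; pickle.dump(f,open("w2.pkl","wb")); cv2.imwrite("pics/w2.png",f["pixels"])
wknobs(f)
```

```text
t 6.28 pos [ 506.  -356.   455.7] h0 81.6 tilt [-0.001  0.001 -1.   ] -> offset [139.6  -2.4  55.8] twist -0.617 j6 -0.66
yellow [[520.3, -246.0], [556.1, -292.1], [474.2, -281.8], [510.2, -327.8]] mean [ 515.2 -286.9] [ 82.9  -7.2 172.9 -97. ]
```

View pics/w2.png

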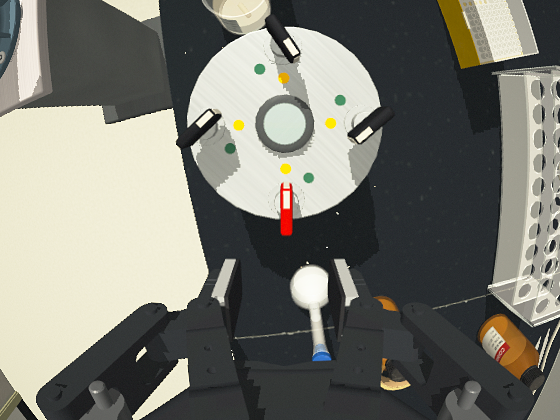

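The red pointer at (286,188) now lines up with its yellow dot at (286,169). The other three knobs are still loose, and the bar of the one across runs from (268,18) to (293,58).

Request:
{"api": "jog_arm", "payload": {
  "moves": [
    {"fingers": 0.5,"offset": [50,-1,0],"twist": -0.15},
    {"fingers": 0.5,"offset": [100,-2,20],"twist": -0.3},
    {"fingers": 0.5,"offset": [139,-2,40],"twist": -0.45},
    {"fingers": 0.5,"offset": [139,-2,56],"twist": -0.617},
    {"fingers": 0.5,"offset": [139,-2,56],"twist": -0.617},
    {"fingers": 0.5,"offset": [139,-2,56],"twist": -0.617},
    {"fingers": 0.5,"offset": [139,-2,56],"twist": -0.617}
  ]
}}

```text
t: 7.2
ee_pos: [524.5, -219.1, 401.2]
eef_rot: [0.524, 0.852, -0.0, 0.0]
force: [0.5, -0.3, 0.2]
finger_gap: 0.502
grasp_force: 0.0
```

Run:
```python
from h import *
rel(*K["across"][0],320,117)
```

```text
t 7.2 pos [ 524.5 -219.1  401.2] h0 116.8 tilt [ 0.001 -0.    -1.   ] -> offset [ 1.7  0.1 81.2] twist -0.003 j6 -1.07
```

Request:
{"api": "jog_arm", "payload": {
  "moves": [
    {"fingers": 0.5,"offset": [2,0,45],"twist": 0},
    {"fingers": 0.5,"offset": [2,0,81],"twist": 0},
    {"fingers": 0.5,"offset": [2,0,81],"twist": 0},
    {"fingers": 0,"offset": [2,0,81],"twist": 0},
    {"fingers": 0,"offset": [2,0,81],"twist": 0},
    {"fingers": 0,"offset": [2,0,81],"twist": 0},
    {"fingers": 0,"offset": [2,0,81],"twist": 0},
    {"fingers": 0,"offset": [2,0,81],"twist": 0},
    {"fingers": 0,"offset": [2,0,81],"twist": 0.15},
    {"fingers": 0,"offset": [2,0,81],"twist": 0.3},
    {"fingers": 0,"offset": [2,0,81],"twist": 0.45},
    {"fingers": 0,"offset": [2,0,81],"twist": 0.61},
    {"fingers": 0,"offset": [2,0,81],"twist": 0.61},
    {"fingers": 0,"offset": [2,0,81],"twist": 0.61}
  ]
}}

```text
t: 8.95
ee_pos: [523.9, -217.6, 322.2]
eef_rot: [0.754, 0.657, -0.0, 0.002]
force: [-4.1, -3.3, 5.9]
finger_gap: 0.103
grasp_force: 59.2
```

Run:
```python
from h import *
rel(*K["left"][0],320,33)
```

```text
t 8.95 pos [ 523.9 -217.6  322.2] h0 82.1 tilt [ 0.003 -0.003 -1.   ] -> offset [-68.8  71.    2.6] twist 0.856 j6 -0.46
```

Request:
{"api": "jog_arm", "payload": {
  "moves": [
    {"fingers": 0.5,"offset": [0,0,0],"twist": 0},
    {"fingers": 0.5,"offset": [0,0,0],"twist": 0},
    {"fingers": 0.5,"offset": [0,0,0],"twist": 0},
    {"fingers": 0.5,"offset": [0,0,0],"twist": 0},
    {"fingers": 0.5,"offset": [0,0,-40],"twist": 0},
    {"fingers": 0.5,"offset": [0,0,-80],"twist": 0},
    {"fingers": 0.5,"offset": [-20,20,-80],"twist": 0.15},
    {"fingers": 0.5,"offset": [-40,40,-80],"twist": 0.3},
    {"fingers": 0.5,"offset": [-60,60,-80],"twist": 0.45},
    {"fingers": 0.5,"offset": [-69,71,-80],"twist": 0.6},
    {"fingers": 0.5,"offset": [-69,71,-80],"twist": 0.75},
    {"fingers": 0.5,"offset": [-69,71,-80],"twist": 0.86},
    {"fingers": 0.5,"offset": [-69,71,-80],"twist": 0.86},
    {"fingers": 0.5,"offset": [-69,71,-80],"twist": 0.86}
  ]
}}

```text
t: 10.7
ee_pos: [584.3, -294.7, 399.6]
eef_rot: [0.959, 0.283, -0.0, -0.0]
force: [-0.1, -0.6, 0.6]
finger_gap: 0.5
grasp_force: 0.0
```

Run:
```python
from h import *
rel(*K["left"][0],320,33)
f=vision.grab_frame("wrist"); cv2.imwrite("pics/w3.png",f["pixels"])
```

```text
t 10.7 pos [ 584.3 -294.7  399.6] h0 32.9 tilt [-0.  0. -1.] -> offset [-0.   1.  79.6] twist -0.002 j6 0.35
```

View pics/w3.png

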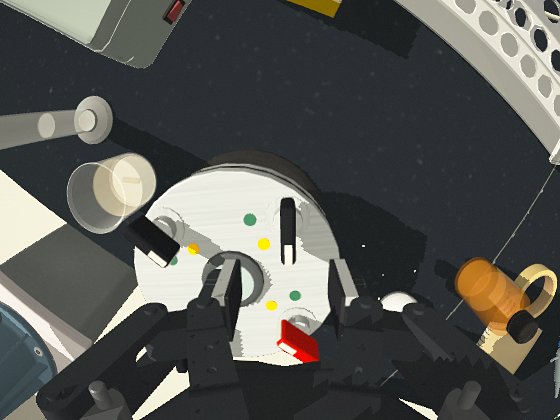

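The left bar at (288,230) sits square between the fingers. The pointers of the red knob (282,350) and the across knob (175,258) point at their yellow dots.

Request:
{"api": "jog_arm", "payload": {
  "moves": [
    {"fingers": 0.5,"offset": [0,1,45],"twist": 0},
    {"fingers": 0.5,"offset": [0,1,80],"twist": 0},
    {"fingers": 0.5,"offset": [0,1,80],"twist": 0},
    {"fingers": 0,"offset": [0,1,80],"twist": 0},
    {"fingers": 0,"offset": [0,1,80],"twist": 0},
    {"fingers": 0,"offset": [0,1,80],"twist": 0},
    {"fingers": 0,"offset": [0,1,80],"twist": 0},
    {"fingers": 0,"offset": [0,1,80],"twist": 0},
    {"fingers": 0,"offset": [0,1,80],"twist": 0.15},
    {"fingers": 0,"offset": [0,1,80],"twist": 0.3},
    {"fingers": 0,"offset": [0,1,80],"twist": 0.45},
    {"fingers": 0,"offset": [0,1,80],"twist": 0.6},
    {"fingers": 0,"offset": [0,1,80],"twist": 0.7},
    {"fingers": 0,"offset": [0,1,80],"twist": 0.7},
    {"fingers": 0,"offset": [0,1,80],"twist": 0.7}
  ]
}}

```text
t: 12.62
ee_pos: [585.4, -296.4, 322.3]
eef_rot: [0.998, -0.064, 0.002, 0.001]
force: [-0.9, -0.8, 5.7]
finger_gap: 0.103
grasp_force: 59.5
```

Run:
```python
from h import *
rel(*K["right"][0],320,31)
```

```text
t 12.62 pos [ 585.4 -296.4  322.3] h0 -7.3 tilt [ 0.003 -0.003 -1.   ] -> offset [-140.7    0.     1.8] twist -0.669 j6 1.05
```

Request:
{"api": "jog_arm", "payload": {
  "moves": [
    {"fingers": 0.5,"offset": [0,0,0],"twist": 0},
    {"fingers": 0.5,"offset": [0,0,0],"twist": 0},
    {"fingers": 0.5,"offset": [0,0,0],"twist": 0},
    {"fingers": 0.5,"offset": [0,0,0],"twist": 0},
    {"fingers": 0.5,"offset": [0,0,-40],"twist": 0},
    {"fingers": 0.5,"offset": [0,0,-80],"twist": 0},
    {"fingers": 0.5,"offset": [-40,0,-80],"twist": -0.15},
    {"fingers": 0.5,"offset": [-80,0,-80],"twist": -0.3},
    {"fingers": 0.5,"offset": [-120,0,-80],"twist": -0.45},
    {"fingers": 0.5,"offset": [-140,0,-80],"twist": -0.6},
    {"fingers": 0.5,"offset": [-140,0,-80],"twist": -0.67},
    {"fingers": 0.5,"offset": [-140,0,-80],"twist": -0.67},
    {"fingers": 0.5,"offset": [-140,0,-80],"twist": -0.67}
  ]
}}

```text
t: 14.25
ee_pos: [446.1, -277.7, 399.7]
eef_rot: [0.964, 0.267, 0.0, 0.0]
force: [-0.4, -0.6, -0.7]
finger_gap: 0.501
grasp_force: 0.0
```

Run:
```python
from h import *
rel(*K["right"][0],320,31)
```

```text
t 14.25 pos [ 446.1 -277.7  399.7] h0 31.0 tilt [ 0. -0. -1.] -> offset [-0.6  0.5 79.7] twist -0.001 j6 0.25
```

Request:
{"api": "jog_arm", "payload": {
  "moves": [
    {"fingers": 0.5,"offset": [0,0,45],"twist": 0},
    {"fingers": 0.5,"offset": [0,0,80],"twist": 0},
    {"fingers": 0.5,"offset": [0,0,80],"twist": 0},
    {"fingers": 0,"offset": [0,0,80],"twist": 0},
    {"fingers": 0,"offset": [0,0,80],"twist": 0},
    {"fingers": 0,"offset": [0,0,80],"twist": 0},
    {"fingers": 0,"offset": [0,0,80],"twist": 0},
    {"fingers": 0,"offset": [0,0,80],"twist": 0},
    {"fingers": 0,"offset": [0,0,80],"twist": 0.15},
    {"fingers": 0,"offset": [0,0,80],"twist": 0.3},
    {"fingers": 0,"offset": [0,0,80],"twist": 0.45},
    {"fingers": 0,"offset": [0,0,80],"twist": 0.6},
    {"fingers": 0,"offset": [0,0,80],"twist": 0.67},
    {"fingers": 0,"offset": [0,0,80],"twist": 0.67},
    {"fingers": 0,"offset": [0,0,80],"twist": 0.67}
  ]
}}

```text
t: 16.12
ee_pos: [446.7, -278.8, 321.7]
eef_rot: [0.998, -0.064, 0.002, 0.002]
force: [1.7, -3.5, 6.6]
finger_gap: 0.103
grasp_force: 59.9
```

Run:
```python
from h import *
rel(*K["red"][0],320,83)
```

```text
t 16.12 pos [ 446.7 -278.8  321.7] h0 -7.3 tilt [ 0.003 -0.004 -1.   ] -> offset [69.5 69.4  2.3] twist -1.576 j6 0.91
```

Request:
{"api": "jog_arm", "payload": {
  "moves": [
    {"fingers": 0.5,"offset": [0,0,0],"twist": 0},
    {"fingers": 0.5,"offset": [0,0,0],"twist": 0},
    {"fingers": 0.5,"offset": [0,0,0],"twist": 0},
    {"fingers": 0.5,"offset": [0,0,0],"twist": 0},
    {"fingers": 0.5,"offset": [0,0,-40],"twist": 0},
    {"fingers": 0.5,"offset": [0,0,-90],"twist": 0},
    {"fingers": 0.5,"offset": [10,10,-140],"twist": -0.17},
    {"fingers": 0.5,"offset": [20,20,-140],"twist": -0.34},
    {"fingers": 0.5,"offset": [30,30,-140],"twist": -0.51},
    {"fingers": 0.5,"offset": [40,40,-140],"twist": -0.68},
    {"fingers": 0.5,"offset": [50,50,-140],"twist": -0.85},
    {"fingers": 0.5,"offset": [60,60,-140],"twist": -1.02},
    {"fingers": 0.5,"offset": [70,70,-140],"twist": -1.19},
    {"fingers": 0.5,"offset": [70,70,-140],"twist": -1.36},
    {"fingers": 0.5,"offset": [70,70,-140],"twist": -1.53},
    {"fingers": 0.5,"offset": [70,70,-140],"twist": -1.575},
    {"fingers": 0.5,"offset": [70,70,-140],"twist": -1.575},
    {"fingers": 0.5,"offset": [70,70,-140],"twist": -1.575}
  ]
}}

```text
t: 18.38
ee_pos: [506.4, -356.0, 459.6]
eef_rot: [0.75, 0.662, 0.0, -0.0]
force: [0.1, 0.3, 0.6]
finger_gap: 0.504
grasp_force: 0.0
```

Run:
```python
from h import *
rel(*K["red"][0],320,82.5)
f=vision.grab_frame("wrist"); cv2.imwrite("pics/w4.png",f["pixels"])
```

```text
t 18.38 pos [ 506.4 -356.   459.6] h0 82.8 tilt [-0.  0. -1.] -> offset [ -0.4   0.4 139.6] twist 0.006 j6 -0.68
```

View pics/w4.png

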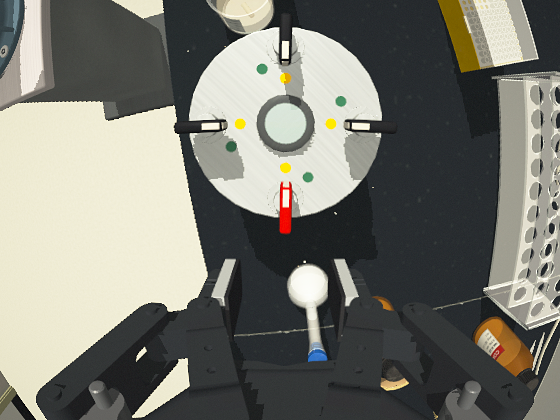

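All four pointers are at their yellow dots: red (286,168), left (331,124), across (285,78) and right (240,124). Starting the second pass.

Request:
{"api": "jog_arm", "payload": {
  "moves": [
    {"fingers": 0.5,"offset": [0,0,50],"twist": 0},
    {"fingers": 0.5,"offset": [0,0,100],"twist": 0},
    {"fingers": 0.5,"offset": [0,0,140],"twist": 0},
    {"fingers": 0.5,"offset": [0,0,140],"twist": 0},
    {"fingers": 0,"offset": [0,0,140],"twist": 0},
    {"fingers": 0,"offset": [0,0,140],"twist": 0},
    {"fingers": 0,"offset": [0,0,140],"twist": 0},
    {"fingers": 0,"offset": [0,0,140],"twist": 0},
    {"fingers": 0,"offset": [0,0,140],"twist": 0},
    {"fingers": 0,"offset": [0,0,140],"twist": 0.15},
    {"fingers": 0,"offset": [0,0,140],"twist": 0.3},
    {"fingers": 0,"offset": [0,0,140],"twist": 0.45},
    {"fingers": 0,"offset": [0,0,140],"twist": 0.6},
    {"fingers": 0,"offset": [0,0,140],"twist": 0.72},
    {"fingers": 0,"offset": [0,0,140],"twist": 0.78},
    {"fingers": 0,"offset": [0,0,140],"twist": 0.82},
    {"fingers": 0,"offset": [0,0,140],"twist": 0.82},
    {"fingers": 0,"offset": [0,0,140],"twist": 0.82}
  ]
}}

```text
t: 20.68
ee_pos: [506.7, -356.8, 322.6]
eef_rot: [0.951, 0.309, 0.0, 0.002]
force: [-2.1, -0.4, 5.8]
finger_gap: 0.108
grasp_force: 59.5
```

Run:
```python
from h import *
rel(*K["across"][0],320,82.5); s=manip.state();print(s["wrist_torque"])
```

```text
t 20.68 pos [ 506.7 -356.8  322.6] h0 36.0 tilt [ 0.002 -0.004 -1.   ] -> offset [  95.7 -102.7    2.1] twist -0.812 j6 0.14
[-0.04095132  0.56203034  0.52664529]
```

Request:
{"api": "jog_arm", "payload": {
  "moves": [
    {"fingers": 0.5,"offset": [0,0,0],"twist": 0},
    {"fingers": 0.5,"offset": [0,0,0],"twist": 0},
    {"fingers": 0.5,"offset": [0,0,0],"twist": 0},
    {"fingers": 0.5,"offset": [0,0,0],"twist": 0},
    {"fingers": 0.5,"offset": [0,0,-40],"twist": 0},
    {"fingers": 0.5,"offset": [0,0,-80],"twist": 0},
    {"fingers": 0.5,"offset": [20,-20,-80],"twist": -0.17},
    {"fingers": 0.5,"offset": [40,-40,-80],"twist": -0.34},
    {"fingers": 0.5,"offset": [60,-65,-80],"twist": -0.51},
    {"fingers": 0.5,"offset": [80,-85,-80],"twist": -0.68},
    {"fingers": 0.5,"offset": [96,-102,-80],"twist": -0.815},
    {"fingers": 0.5,"offset": [96,-102,-80],"twist": -0.815},
    {"fingers": 0.5,"offset": [96,-102,-80],"twist": -0.815}
  ]
}}

```text
t: 22.3
ee_pos: [524.3, -217.6, 399.7]
eef_rot: [0.752, 0.659, -0.0, 0.0]
force: [-0.3, -0.5, -0.3]
finger_gap: 0.499
grasp_force: 0.0
```

Run:
```python
from h import *
rel(*K["across"][0],320,82.5)
```

```text
t 22.3 pos [ 524.3 -217.6  399.7] h0 82.5 tilt [ 0. -0. -1.] -> offset [ 0.1 -0.5 79.7] twist -0.0 j6 -0.47
```

Request:
{"api": "jog_arm", "payload": {
  "moves": [
    {"fingers": 0.5,"offset": [0,0,45],"twist": 0},
    {"fingers": 0.5,"offset": [0,0,80],"twist": 0},
    {"fingers": 0.5,"offset": [0,0,80],"twist": 0},
    {"fingers": 0,"offset": [0,0,80],"twist": 0},
    {"fingers": 0,"offset": [0,0,80],"twist": 0},
    {"fingers": 0,"offset": [0,0,80],"twist": 0},
    {"fingers": 0,"offset": [0,0,80],"twist": 0},
    {"fingers": 0,"offset": [0,0,80],"twist": 0},
    {"fingers": 0,"offset": [0,0,80],"twist": 0.15},
    {"fingers": 0,"offset": [0,0,80],"twist": 0.3},
    {"fingers": 0,"offset": [0,0,80],"twist": 0.45},
    {"fingers": 0,"offset": [0,0,80],"twist": 0.6},
    {"fingers": 0,"offset": [0,0,80],"twist": 0.72},
    {"fingers": 0,"offset": [0,0,80],"twist": 0.78},
    {"fingers": 0,"offset": [0,0,80],"twist": 0.82},
    {"fingers": 0,"offset": [0,0,80],"twist": 0.82},
    {"fingers": 0,"offset": [0,0,80],"twist": 0.82}
  ]
}}

```text
t: 24.42
ee_pos: [524.5, -217.9, 321.9]
eef_rot: [0.952, 0.307, -0.0, 0.002]
force: [-6.0, -0.6, 7.0]
finger_gap: 0.105
grasp_force: 60.0
```

Run:
```python
from h import *
rel(*K["left"][0],320,-7.3); s=manip.state();print(s["wrist_torque"])
```

```text
t 24.43 pos [ 524.5 -217.9  321.9] h0 35.7 tilt [ 0.001 -0.003 -1.   ] -> offset [ 3.6 98.2  2.2] twist 0.751 j6 0.35
[-0.28900977  0.98407371  0.65643844]
```

Request:
{"api": "jog_arm", "payload": {
  "moves": [
    {"fingers": 0.5,"offset": [0,0,0],"twist": 0},
    {"fingers": 0.5,"offset": [0,0,0],"twist": 0},
    {"fingers": 0.5,"offset": [0,0,0],"twist": 0},
    {"fingers": 0.5,"offset": [0,0,0],"twist": 0},
    {"fingers": 0.5,"offset": [0,0,-40],"twist": 0},
    {"fingers": 0.5,"offset": [0,0,-80],"twist": 0},
    {"fingers": 0.5,"offset": [0,25,-80],"twist": 0.17},
    {"fingers": 0.5,"offset": [2,50,-80],"twist": 0.34},
    {"fingers": 0.5,"offset": [3,75,-80],"twist": 0.51},
    {"fingers": 0.5,"offset": [4,98,-80],"twist": 0.68},
    {"fingers": 0.5,"offset": [4,98,-80],"twist": 0.75},
    {"fingers": 0.5,"offset": [4,98,-80],"twist": 0.75},
    {"fingers": 0.5,"offset": [4,98,-80],"twist": 0.75}
  ]
}}

```text
t: 26.05
ee_pos: [584.6, -294.3, 399.6]
eef_rot: [0.998, -0.063, -0.0, -0.0]
force: [0.4, -0.8, 0.4]
finger_gap: 0.499
grasp_force: 0.0
```

Run:
```python
from h import *
rel(*K["left"][0],320,-7.3)
```

```text
t 26.05 pos [ 584.6 -294.3  399.6] h0 -7.3 tilt [-0.  0. -1.] -> offset [ 0.3  1.2 79.6] twist 0.001 j6 1.05
```

Request:
{"api": "jog_arm", "payload": {
  "moves": [
    {"fingers": 0.5,"offset": [0,1,45],"twist": 0},
    {"fingers": 0.5,"offset": [0,1,80],"twist": 0},
    {"fingers": 0.5,"offset": [0,1,80],"twist": 0},
    {"fingers": 0,"offset": [0,1,80],"twist": 0},
    {"fingers": 0,"offset": [0,1,80],"twist": 0},
    {"fingers": 0,"offset": [0,1,80],"twist": 0},
    {"fingers": 0,"offset": [0,1,80],"twist": 0},
    {"fingers": 0,"offset": [0,1,80],"twist": 0},
    {"fingers": 0,"offset": [0,1,80],"twist": 0.15},
    {"fingers": 0,"offset": [0,1,80],"twist": 0.3},
    {"fingers": 0,"offset": [0,1,80],"twist": 0.45},
    {"fingers": 0,"offset": [0,1,80],"twist": 0.6},
    {"fingers": 0,"offset": [0,1,80],"twist": 0.72},
    {"fingers": 0,"offset": [0,1,80],"twist": 0.78},
    {"fingers": 0,"offset": [0,1,80],"twist": 0.82},
    {"fingers": 0,"offset": [0,1,80],"twist": 0.82},
    {"fingers": 0,"offset": [0,1,80],"twist": 0.82}
  ]
}}

```text
t: 28.18
ee_pos: [585.0, -296.6, 322.4]
eef_rot: [0.89, -0.456, 0.002, 0.001]
force: [-0.9, -3.1, 5.5]
finger_gap: 0.105
grasp_force: 61.0
```

Run:
```python
from h import *
rel(*K["right"][0],320,-7.3); s=manip.state();print(s["wrist_torque"])
```

```text
t 28.18 pos [ 585.  -296.6  322.4] h0 -54.3 tilt [ 0.003 -0.004 -1.   ] -> offset [-96.  102.4   1.9] twist -0.82 j6 1.87
[-0.50384706  0.32260802  0.56796247]
```

Request:
{"api": "jog_arm", "payload": {
  "moves": [
    {"fingers": 0.5,"offset": [0,0,0],"twist": 0},
    {"fingers": 0.5,"offset": [0,0,0],"twist": 0},
    {"fingers": 0.5,"offset": [0,0,0],"twist": 0},
    {"fingers": 0.5,"offset": [0,0,0],"twist": 0},
    {"fingers": 0.5,"offset": [0,0,-40],"twist": 0},
    {"fingers": 0.5,"offset": [0,0,-80],"twist": 0},
    {"fingers": 0.5,"offset": [-20,20,-80],"twist": -0.17},
    {"fingers": 0.5,"offset": [-40,40,-80],"twist": -0.34},
    {"fingers": 0.5,"offset": [-60,65,-80],"twist": -0.51},
    {"fingers": 0.5,"offset": [-80,85,-80],"twist": -0.68},
    {"fingers": 0.5,"offset": [-96,102,-80],"twist": -0.82},
    {"fingers": 0.5,"offset": [-96,102,-80],"twist": -0.82},
    {"fingers": 0.5,"offset": [-96,102,-80],"twist": -0.82}
  ]
}}

```text
t: 29.8
ee_pos: [446.2, -277.2, 400.0]
eef_rot: [0.998, -0.065, 0.0, 0.0]
force: [0.1, -0.5, -0.1]
finger_gap: 0.494
grasp_force: 0.0
```

Run:
```python
from h import *
rel(*K["right"][0],320,-7.3)
```

```text
t 29.8 pos [ 446.2 -277.2  400. ] h0 -7.5 tilt [ 0.001 -0.001 -1.   ] -> offset [-0.3  1.3 80. ] twist -0.003 j6 0.92
```

Request:
{"api": "jog_arm", "payload": {
  "moves": [
    {"fingers": 0.5,"offset": [0,1,45],"twist": 0},
    {"fingers": 0.5,"offset": [0,1,80],"twist": 0},
    {"fingers": 0.5,"offset": [0,1,80],"twist": 0},
    {"fingers": 0,"offset": [0,1,80],"twist": 0},
    {"fingers": 0,"offset": [0,1,80],"twist": 0},
    {"fingers": 0,"offset": [0,1,80],"twist": 0},
    {"fingers": 0,"offset": [0,1,80],"twist": 0},
    {"fingers": 0,"offset": [0,1,80],"twist": 0},
    {"fingers": 0,"offset": [0,1,80],"twist": 0.15},
    {"fingers": 0,"offset": [0,1,80],"twist": 0.3},
    {"fingers": 0,"offset": [0,1,80],"twist": 0.45},
    {"fingers": 0,"offset": [0,1,80],"twist": 0.6},
    {"fingers": 0,"offset": [0,1,80],"twist": 0.72},
    {"fingers": 0,"offset": [0,1,80],"twist": 0.78},
    {"fingers": 0,"offset": [0,1,80],"twist": 0.82},
    {"fingers": 0,"offset": [0,1,80],"twist": 0.82},
    {"fingers": 0,"offset": [0,1,80],"twist": 0.82}
  ]
}}

```text
t: 31.92
ee_pos: [446.1, -279.2, 321.8]
eef_rot: [0.89, -0.456, 0.002, 0.001]
force: [-0.9, -5.5, 5.7]
finger_gap: 0.107
grasp_force: 61.2
```

Run:
```python
from h import *
rel(*K["right"][0],320,-54); s=manip.state();print(s["wrist_torque"])
```

```text
t 31.93 pos [ 446.1 -279.2  321.8] h0 -54.3 tilt [ 0.003 -0.005 -1.   ] -> offset [-0.7 -0.2  1.8] twist -0.005 j6 1.73
[-0.69832974  0.11559096  0.54495762]
```

Request:
{"api": "jog_arm", "payload": {
  "moves": [
    {"fingers": 0.5,"offset": [0,0,0],"twist": 0},
    {"fingers": 0.5,"offset": [0,0,0],"twist": 0},
    {"fingers": 0.5,"offset": [0,0,0],"twist": 0},
    {"fingers": 0.5,"offset": [0,0,0],"twist": 0},
    {"fingers": 0.5,"offset": [0,0,-50],"twist": 0},
    {"fingers": 0.5,"offset": [0,0,-110],"twist": 0},
    {"fingers": 0.5,"offset": [0,0,-170],"twist": 0},
    {"fingers": 0.5,"offset": [0,0,-200],"twist": 0},
    {"fingers": 0.5,"offset": [0,0,-200],"twist": 0},
    {"fingers": 0.5,"offset": [0,0,-200],"twist": 0},
    {"fingers": 0.5,"offset": [0,0,-200],"twist": 0}
  ]
}}

```text
t: 33.3
ee_pos: [445.4, -277.9, 517.7]
eef_rot: [0.89, -0.457, -0.002, -0.001]
force: [-1.1, 0.8, -0.2]
finger_gap: 0.499
grasp_force: 0.0
```

Run:
```python
from h import *
f=vision.grab_frame("wrist"); cv2.imwrite("pics/w5.png",f["pixels"])
```

```text
(no output)
```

View pics/w5.png

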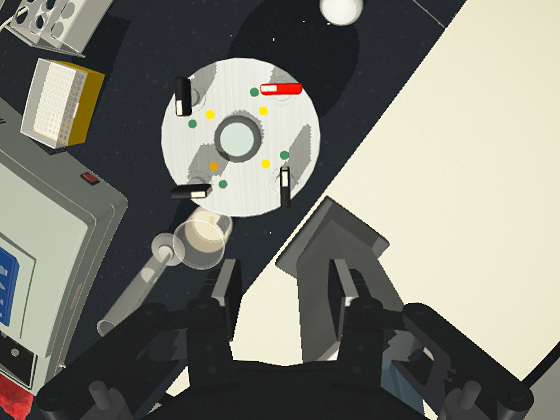

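All four pointers are at their green dots: red (254,92), left (192,124), across (222,184) and right (284,155). The glassware is standing and the gripper is clear, so I'm handing in.

```bash
python3 -c "
from station import job; print(job.finish_job())"
```

```text
the job is handed in; nothing more can be done
None
```

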